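# Slide the varnish tray over the step and dock it against the stop

## Task

Take the maple tray, with the little amber bottle standing in it, by its upright handle and slide it, keeping it resting on the surfaces rather than lifting it clear, off the low wooden infeed board, over the raised edge of the blue bed and along the white lane until it is pushed firmly (about 8 N, for half a second) and squarely against the steel stop. Do not jam the tray on the edge, tip the bottle or shove the stop out of its setting. Then let go of the tray, swing the red hold-down lever fully over towards the tray, and leave all the other tools where they are.

Things in the scene. Friction and masses are not known exactly. Their poses are not given: they have to be found in the camera images.
- infeed: Fixed light-wood board on which the tray starts, 200 (x) x 240 (y) x 26 mm high. Origin: centre of its underside. Its +y axis points towards the blue bed.
- bed: Fixed blue bed beside the infeed board, past a 5 mm gap, turned at most 2 degrees from it; its top is 3.5 to 7 mm higher than the board's. Origin: 30 mm below its top, on the lane's middle line, at the entry edge (the step). +y runs along the lane, away from the board; top spans x -125..+145, y 0..330 mm. White lines at x = +-64 mm mark the lane. A block plane lies on the strip at x about 110.
- stop: Steel stop block across the lane, 130 (x) x 24 (y) x 34 mm high, black knob on top (to 46 mm); its place along the lane differs each time. Origin: middle of the face that meets the tray, at the height of the bed's top; axes as the bed's. Held by friction only: it slips when pushed along the lane with more than about 16 N.
- tray: Loose maple tray, 126 (x) x 205 (y) mm, walls 28 mm high, 0.3 to 0.6 kg. Origin: on the underside, 105 mm behind the front face, 100 mm ahead of the rear face; +y is its front and looks to the bed. A rack of tuning pegs (43 mm high) is fixed at y = +60 mm, the bottle stands near y = -60. In the middle stands the fin handle (see tray_grip).
- tray_front (a point): Middle of the tray's front face, at the height of the underside; axes as the tray's. The underside is flat to 20 mm behind this point, then rises as a 30 degree sled nose to 11.5 mm, where the upright front wall begins. The nose rides up the step if the tray may rise as it is pushed; held stiffly down or rushed, it jams.
- tray_grip (a point): Point to grip on the tray's dark wooden upright fin handle, on its mid-plane, 60 mm above the tray's underside and above its origin. The fin is 14 mm thick (x), 50 mm long (y), its top 15 mm above this point. Axes as the tray's.
- bottle: Closed amber glass bottle with black cap, 38 mm diameter, 75 mm high, standing loose on the tray's floor (8 mm thick) about 60 mm behind the handle. Origin: centre of its underside; z is its axis.
- holddown (a joint): Angle of the red hold-down lever at the bed's near side (pivot at bed x = -95, y = 150 mm, 18 mm above the bed's top): 0 leaning away from the tray (to bed -x), 1.0 rad leaning over the tray's rim (to bed +x). It turns about the bed's y direction, swings freely with slight friction and stays where it is left.
- holddown_tip (a point): Centre of the red ball (26 mm diameter) at the lever's tip, 70 mm from its pivot; it leans 0.5 rad to either side of upright at its two ends, the tip moving about 67 mm along bed +x when thrown.
- plane: Bystander: steel block plane on the bed's far strip. Origin: its underside, middle. Leave it alone.
- thumb_plane: Bystander: thumb plane. Origin: its underside, middle. Leave it alone.
- gouge: Bystander: gouge near the robot. Origin: its underside, middle. Leave it alone.
- brush: Bystander: brush. Origin: its underside, middle. Leave it alone.
- jar: Bystander: clear jar. Origin: its underside, middle. Leave it alone.
Things that resemble listed ones, but are neither listed nor needed, are in the scene too. What is shaped like the tray but green is not meant. Of the things shaped like the bottle, the amber one is meant.

How it is judged:
By the outcome, as a careful person would: the job done as asked, in the order asked, and still so for the second after the job is handed in, with the robot touching nothing.
It also fails if it takes over 72 s, if anything falls off the work surface, if the arm or the gripper's body presses on something with over 40 N, if the wrist force passes 120 N, or if a joint passes its speed limit or range.

## Robot

A 6-joint arm with a two-finger parallel gripper is mounted at the origin on the work surface. World frame = base frame: x ahead of the robot, y to its left, z up, the work surface at z = 0. Lengths are in m, angles in rad, forces in N, time in s.
With the tool pointing down it reaches from about 0.425 to 0.95 m from the base axis. Payload 3.5 kg.
Tool frame: the origin (TCP) lies on the centre line of the jaws, within the pads' length; the fingertips stand 14 mm ahead of it and the grasp point (between the pads) lies 5 mm behind it (ctrl.finger_overhang is the distance from the TCP to the fingertips, in m); z points along the fingers, y is the line along which they close (so a half turn about z gives the same grasp; the last joint's range is limited). The gripper opens to 85 mm and grips with 20 to 120 N. Pads are 22 mm wide; open, the fingers measure 114 mm over their backs; the gripper's body (76 mm by 85 mm) begins 54 mm behind the grasp point. The pads swing forward as they close: fully open they stand 13 mm farther back than shut.
Start: joints at [-1.366, 0.286, 1.577, -0, 1.279, -0.15], TCP at [0.235, -0.633, 0.245] pointing down, gripper open.
Joint ranges: [-2.77, 2.77], [-0.9, 2.22], [0.21, 2.48], [-1.53, 4.67], [0.24, 2.81], [-2.84, 2.84]. Speed limits (rad/s): [2.79, 2.79, 3.14, 3.14, 3.14, 3.14].

## Interface

Orientations are given as a unit quaternion [x, y, z, w].
In Python, from plant import ctrl gives the robot as it stands.
- The arm moves only by the tool send_rows, never from a script. Its argument "moves" is text: rows parted by semicolons, each of 7 numbers parted by spaces: the turn, a rotation vector about the tool's x, y, z in units of 360 degrees (1.0 is 360 degrees), then the shift along the tool's x, y, z in units of 20 cm (1.0 is 20 cm), then the gripper's target within -1 to 1 (fully open at 1, half-way at 0, shut at -1). A call has 1 to 12 rows; each row is the pose to reach, as a shift and turn from the pose commanded when the call began, along the tool's axes at that moment, turning the shorter way round; what a row does not reach only later rows make up. A row lasts 1/8 s, in which the tool goes at most 62.5 mm and 10.7 degrees, less where a joint would pass 70% of its speed; a pose out of reach is approached as far as the arm can. A call with a number of a shift or a turn outside -1 to 1 is refused whole. A call with a gripper value outside its range is refused whole. The fingers move at their own pace and stop on an object; "newtons" is the grip in N (left out, the last holds). Time passes only in rows, so rows that repeat a pose let the fingers close. It gives the time, the measured TCP pose, the force, the opening and the grip force at its end, in the units of the state.
- ctrl.get_state(): the state, without advancing time (a new reading comes with each control period).
- ctrl.read_camera(name): name is "scene" or "top"; returns a dict with "image" (480x640x3 uint8, red, green, blue), "fovy" (degrees; the focal length in pixels is half the picture's height over the tangent of half this angle, whatever the lens; pixels are square), "cx", "cy" (the principal point, pixels), "extrinsics" (4x4, takes a point from camera to world coordinates). Camera axes: x right, y up, looking along -z (the intrinsics and any distortion apply to the point x, -y, -z); pixel columns grow to the right and rows downward; lengths in m; the calibration is good to about 2 mm. A picture is of the moment at which its call begins. There is no depth.
- ctrl.sign_off(): hands the job in; it is judged then, once.
The state is a dict: "time": time; "qpos": joint angles; "dq": joint speeds; "joint_efforts": joint torques, N m; "eef_pos": TCP position; "tcp_rot": TCP orientation; "contact_force": force on the tool from outside, world axes, zero at the start; "wrist_torque": the same for the moment, N m; "opening": opening from 0.0 (shut) to 1.0 (fully open); "finger_force": force on a finger pad.
Only numpy, scipy, OpenCV 4.12 (cv2) and the standard library are available. Lean on these libraries where they do the work, as an engineer would, in place of code of your own. Each camera call takes 0.05 s, during which the arm holds its last target. There are 200 camera calls.

## Working session

There is one attempt and no reset: what is moved stays moved. The work goes in short steps, Python scripts to look and compute and a tool call to move; the robot and the scene stay as the last step left them, time stands still between calls to the robot, and variables do not carry over. Pictures are saved under pics/ and viewed, at most 10 in all, crops included, and the job is handed in when it is done.

Besides the shell and the picture viewer there is one more tool, called after "Request:" as name(argument=value, ...), one argument or row to a line, values as JSON. send_rows: Moves the arm, as the interface text tells. Its arguments: {"type":"object","properties":{"moves":{"type":"string"},"newtons":{"type":"number"}},"required":["moves"]}

```bash
mkdir -p pics; ls; python3 - <<'E'
from plant import ctrl
import cv2,numpy as np
print(ctrl.get_state())
for n in("scene","top"):
    c=ctrl.read_camera(n); cv2.imwrite(f"pics/{n}0.png",c["image"][:,:,::-1])
    print(n,{k:v for k,v in c.items() if k!="image"})
E
```

```text
pics
{'time': 0.0, 'qpos': array([-1.36598318e+00,  2.87158927e-01,  1.57813910e+00,  7.84178010e-06,
        1.27861131e+00, -1.50019134e-01]), 'dq': array([-1.38596385e-03, -2.22519026e-05, -2.54753894e-04, -1.51907729e-03,
        5.43793007e-05,  1.45875302e-04]), 'joint_efforts': array([ 1.42428900e-03, -4.05984306e+01, -2.92621315e+01, -1.42665681e-05,
        5.85754853e-03,  5.36071497e-06]), 'eef_pos': array([ 0.23440898, -0.63233929,  0.24397216]), 'tcp_rot': array([ 9.84302535e-01,  1.76485631e-01, -2.79790775e-05, -1.15800773e-03]), 'contact_force': array([-0.76361454, -0.38970192,  0.79203447]), 'wrist_torque': array([-0.01101284,  0.00134409,  0.04548417]), 'finger_force': 0.0, 'opening': 1.0008092818558774}
scene {'fovy': 53.592590712987814, 'cx': 322.6591852679941, 'cy': 233.7992381807861, 'extrinsics': array([[ 0.86579471, -0.32220597,  0.38286137,  1.02416797],
       [ 0.50021677,  0.53661271, -0.67958074, -0.85619355],
       [ 0.0135167 ,  0.77989109,  0.62576928,  0.91481237],
       [ 0.        ,  0.        ,  0.        ,  1.        ]])}
top {'fovy': 51.41487717091188, 'cx': 316.21963547976577, 'cy': 237.45918612272885, 'extrinsics': array([[-0.00270097,  0.98670211, -0.1625166 ,  0.36379857],
       [-0.99994   , -0.00439024, -0.01003618, -0.00234499],
       [-0.0106162 ,  0.16247974,  0.98665477,  1.2213782 ],
       [ 0.        ,  0.        ,  0.        ,  1.        ]])}
```

View pics/scene0.png

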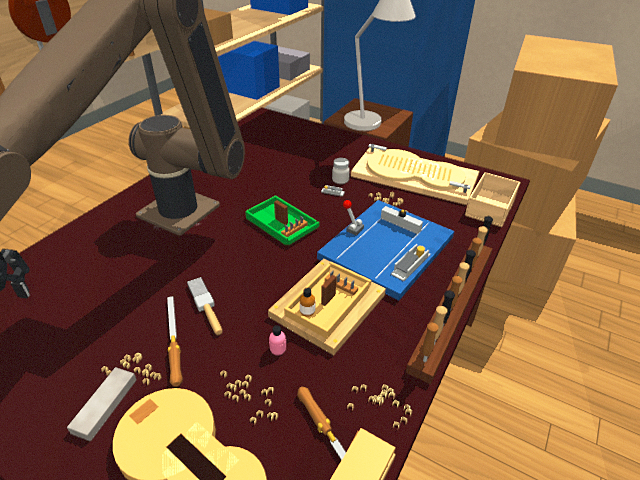

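View pics/top0.png

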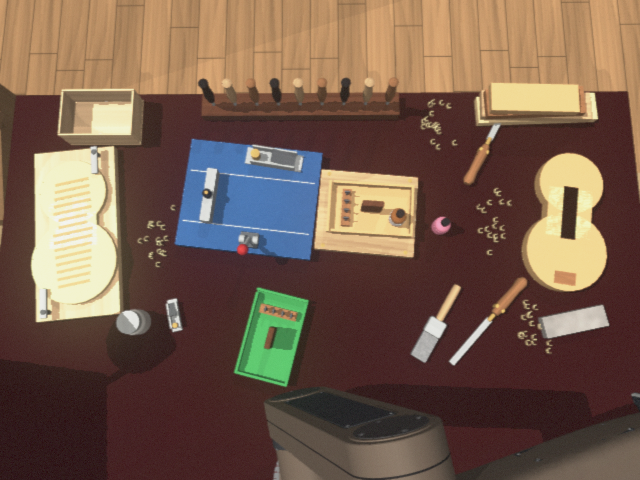

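```bash
cat > h.py <<'E'
import cv2,numpy as np
from plant import ctrl
def K(c):
    f=c["image"].shape[0]/2/np.tan(np.radians(c["fovy"]/2)); return f
def ray(c,u,v):
    f=K(c);E=c["extrinsics"];d=E[:3,:3]@np.array([(u-c["cx"])/f,-(v-c["cy"])/f,-1]);return E[:3,3],d/np.linalg.norm(d)
def onz(c,u,v,z):
    o,d=ray(c,u,v);return o+d*(z-o[2])/d[2]
def tri(c1,p1,c2,p2):
    o1,d1=ray(c1,*p1);o2,d2=ray(c2,*p2)
    s=np.linalg.lstsq(np.c_[d1,-d2],o2-o1,rcond=None)[0];a=o1+s[0]*d1;b=o2+s[1]*d2
    return (a+b)/2,np.linalg.norm(a-b)
def proj(c,P):
    E=c["extrinsics"];q=E[:3,:3].T@(np.asarray(P)-E[:3,3]);f=K(c);return np.array([c["cx"]-f*q[0]/q[2],c["cy"]+f*q[1]/q[2]])
def crop(c,x,y,w,h,s,fn):
    cv2.imwrite("pics/"+fn,cv2.resize(c["image"][y:y+h,x:x+w,::-1],None,fx=s,fy=s,interpolation=cv2.INTER_CUBIC))
E
python3 - <<'E'
from h import *
t=ctrl.read_camera("top");s=ctrl.read_camera("scene")
crop(t,170,130,260,140,3,"topc.png");crop(s,260,190,200,165,3.6,"scenec.png")
hsv=cv2.cvtColor(t["image"],cv2.COLOR_RGB2HSV)
blue=cv2.inRange(hsv,(100,120,60),(125,255,255))[:270];blue[:130]=0
cn=max(cv2.findContours(blue,0,1)[0],key=cv2.contourArea);h=cv2.convexHull(cn)
q=cv2.approxPolyDP(h,5,True)[:,0];print("bed",[(p.tolist(),onz(t,*p,.031).round(4)) for p in q])
for n,c in(("top",t),("scene",s)):
    hv=cv2.cvtColor(c["image"],cv2.COLOR_RGB2HSV)
    r=cv2.inRange(hv,(0,200,90),(4,255,255))|cv2.inRange(hv,(176,200,90),(180,255,255))
    for k in cv2.findContours(r,0,1)[0]:
        if cv2.contourArea(k)>15: print(n,"red",cv2.minEnclosingCircle(k),cv2.contourArea(k))
E
```

```text
bed [([192, 140], array([0.8089, 0.3206, 0.031 ])), ([321, 153], array([ 0.7729, -0.0027,  0.031 ])), ([309, 259], array([0.5075, 0.0273, 0.031 ])), ([175, 243], array([0.5478, 0.352 , 0.031 ]))]
scene red ((347.0, 204.0), 4.472236156463623) 49.5
```

View pics/topc.png

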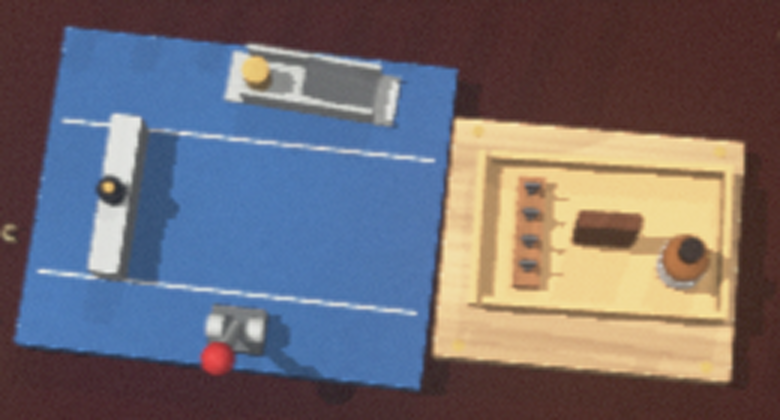

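View pics/scenec.png

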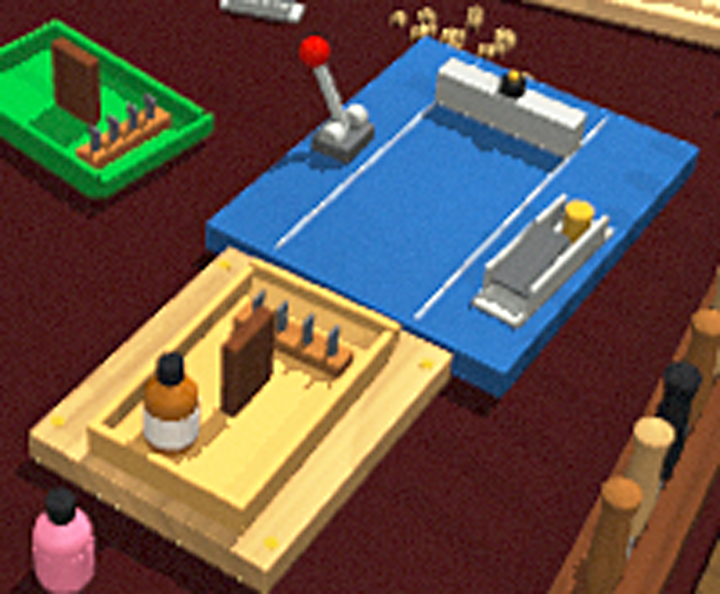

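```bash
python3 - <<'E'
from h import *
t=ctrl.read_camera("top");s=ctrl.read_camera("scene")
def ln(c,pts,z):
    P=np.array([onz(c,*p,z)[:2] for p in pts]);v=cv2.fitLine(P.astype(np.float32),cv2.DIST_HUBER,0,.001,.001).ravel()
    d=v[:2]*np.sign(v[1]);return P,v[2:],d,np.degrees(np.arctan2(-d[0],d[1]))
hv=cv2.cvtColor(t["image"],cv2.COLOR_RGB2HSV)
w=cv2.inRange(hv,(0,0,120),(180,110,255))
L=[]
for a,b in(((192,170),(314,183)),((184,221),(308,234))):
    pts=[]
    for u in range(a[0]+5,b[0]-5):
        if 200<u<222 or 0: continue
        vc=a[1]+(b[1]-a[1])*(u-a[0])/(b[0]-a[0]);vs=np.arange(int(vc)-4,int(vc)+6)
        g=t["image"][vs,u,0].astype(float);g-=np.median(g);g[g<25]=0
        if g.sum()>30: pts.append((u,(g*vs).sum()/g.sum()))
    P,m,d,ang=ln(t,pts,.031);L.append((m,d));print("line",m,ang,len(pts),"y range",P[:,1].min(),P[:,1].max())
d=(L[0][1]+L[1][1]);d/=np.linalg.norm(d);n=np.array([d[1],-d[0]])
print("lane dir",d,np.degrees(np.arctan2(-d[0],d[1])),"x offs",L[0][0]@n,L[1][0]@n)
# entry edge: blue boundary rows
blue=cv2.inRange(hv,(100,120,60),(125,255,255))
pts=[]
for v in list(range(157,168))+list(range(174,180))+list(range(190,228))+list(range(238,255)):
    us=np.where(blue[v,280:330])[0]; pts.append((280+us.max()+.5,v))
P,m,de,ang=ln(t,pts,.031);print("edge",m,"ang to x",np.degrees(np.arctan2(de[1],de[0])), "y in bed",m@d)
# fin
for nm,c,roi in(("top",t,(355,195,35,25)),("scene",s,(318,270,25,40))):
    x,y,W,H=roi;im=c["image"][y:y+H,x:x+W].astype(int);h=cv2.cvtColor(c["image"],cv2.COLOR_RGB2HSV)[y:y+H,x:x+W]
    m_=((im[...,0]<135)&(im[...,2]<70)).astype(np.uint8)
    cn=max(cv2.findContours(m_,0,1)[0],key=cv2.contourArea)+np.array([x,y]);r=cv2.minAreaRect(cn);print(nm,"fin",r,cv2.boxPoints(r).tolist())
    if nm=="top": print([onz(t,*p,.101).round(4)[:2] for p in cv2.boxPoints(r)],onz(t,*r[0],.101))
C=lambda x,y:(170+x/3-.33,130+y/3-.33)
for n_,p in dict(FL=(482,150),FR=(470,304),RL=(742,172),RR=(730,322)).items(): print("rim",n_,onz(t,*C(*p),.054).round(4))
for n_,p in dict(iFx=(455,120),iFn=(432,357),iRx=(745,142),iRn=(733,382)).items(): print("infeed",n_,onz(t,*C(*p),.026).round(4))
for n_,p in dict(sfx=(145,117),sfn=(122,277)).items(): print("stop top front",n_,onz(t,*C(*p),.065).round(4))
print("ball",tri(t,C(217,359),s,(347,204)))
print("finTop scene near-top crop", tri(t,C(608,215),s,(260+246/3.6,190+318/3.6)))
E
```

```text
line [0.71183825 0.15045984] -6.7432175 91 y range 0.029657602011531968 0.30519188302388467
line [0.5872364  0.18777817] -6.712892 93 y range 0.044210135571240206 0.3201349469920521
lane dir [0.11715703 0.9931134 ] -6.728055 x offs 0.6893087 0.5611928
edge [0.65108293 0.00948406] ang to x 173.20346 y in bed 0.08569769
top fin ((371.5, 207.0), (10.0, 21.0), 90.0) [[361.0, 202.0], [382.0, 202.0], [382.0, 212.0], [361.0, 212.0]]
[array([ 0.6306, -0.0943]), array([ 0.6304, -0.1426]), array([ 0.6069, -0.142 ]), array([ 0.6071, -0.0939])] [ 0.61871994 -0.11819163  0.101     ]
scene fin ((329.1448669433594, 290.0379333496094), (15.529505729675293, 29.398101806640625), 48.36646270751953) [[313.0000305175781, 294.0], [334.9724426269531, 274.468994140625], [345.2897033691406, 286.07586669921875], [323.3172912597656, 305.60687255859375]]
rim FL [ 0.6976 -0.025   0.054 ]
rim FR [ 0.5715 -0.0146  0.054 ]
rim RL [ 0.6782 -0.2335  0.054 ]
rim RR [ 0.5562 -0.2197  0.054 ]
infeed iFx [ 0.7314 -0.0034  0.026 ]
infeed iFn [0.5332 0.0161 0.026 ]
infeed iRx [ 0.7112 -0.2424  0.026 ]
infeed iRn [ 0.5119 -0.2257  0.026 ]
stop top front sfx [0.7234 0.2458 0.065 ]
stop top front sfn [0.5925 0.2601 0.065 ]
ball (array([0.52147233, 0.17714535, 0.10840878]), np.float64(0.0018624116557965924))
finTop scene near-top crop (array([ 0.62941749, -0.12060081,  0.10689676]), np.float64(0.0029392138463802055))
```

The pictures show the maple tray on the infeed, with its fin at top (372,206) and scene (328,290). The blue bed is to its left in the top view, with the stop at (210,195) and the red ball at (242,250).

Possible mix-ups:
- **Tray fin:** the green tray's fin is at top (270,338) and scene (281,212).
- **Bottle:** the pink bottle is at top (441,226), and the amber one is at (399,216).

By the description I want the maple tray and the amber bottle, and the crop confirms both. The measured sizes match those given: lane 128 mm, tray 126 x 207 mm, board 199 x 240 mm.

```bash
cat >> h.py <<'E'
from scipy.spatial.transform import Rotation as Ro
D=np.array([.1172,.9931]);N=np.array([.9931,-.1172]);O=.62525*N+.0857*D  # bed frame
def bed(x,y): return O+x*N+y*D
def tobed(p): return np.array([(np.asarray(p)[:2]-O)@N,(np.asarray(p)[:2]-O)@D])
def st():
    s=ctrl.get_state();R=Ro.from_quat(s["tcp_rot"]);y=R.as_matrix()[:,1]
    print("t %.2f pos %s bed %s yaw %.2f F %s T %s open %.3f ff %.1f"%(s["time"],s["eef_pos"].round(4),tobed(s["eef_pos"]).round(4),np.degrees(np.arctan2(y[1],y[0])),s["contact_force"].round(1),s["wrist_torque"].round(2),s["opening"],s["finger_force"]));return s
def plan(p,deg):
    s=st();R=Ro.from_quat(s["tcp_rot"]);a=np.radians(deg)
    T=Ro.from_matrix(np.array([[-np.sin(a),np.cos(a),0],[np.cos(a),np.sin(a),0],[0,0,-1]]))
    print("turn",((R.inv()*T).as_rotvec()/2/np.pi).round(4),"shift",(R.inv().apply(np.asarray(p)-s["eef_pos"])/.2).round(4))
E
python3 - <<'E'
from h import *
plan([.6257,-.1245,.20],-5)
E
```

```text
t 0.30 pos [ 0.2345 -0.6327  0.2448] bed [-0.3182 -0.6866] yaw -69.67 F [ 0.1  0.2 -0.9] T [ 0.    0.02 -0.01] open 1.004 ff 0.0
turn [-1.000e-04 -1.000e-04 -1.796e-01] shift [ 2.717  -1.7031  0.2259]
```

Request:
send_rows(
  moves="0 0 -0.02 0.3 -0.19 0 1;0 0 -0.04 0.6 -0.38 0 1;0 0 -0.06 0.9 -0.57 0 1;0 0 -0.07 1 -0.63 0 1;0 0 -0.07 1 -0.63 0 1",
)

```text
time: 0.92
eef_pos: [0.3801, -0.4427, 0.2455]
tcp_rot: [0.921, 0.389, 0.0, -0.0]
contact_force: [0.4, -0.1, 0.9]
opening: 0.998
finger_force: 0.0
```

```bash
python3 -c "
from h import *
plan([.6257,-.1245,.20],-5)"
```

```text
t 0.93 pos [ 0.3801 -0.4427  0.2455] bed [-0.1959 -0.4808] yaw -44.20 F [ 0.4 -0.1  0.9] T [-0.02 -0.01  0.03] open 0.998 ff 0.0
turn [ 0.000e+00 -1.000e-04 -1.089e-01] shift [ 1.9965 -0.2289  0.2282]
```

Request:
send_rows(
  moves="0 0 -0.025 0.3 -0.03 0 1;0 0 -0.05 0.6 -0.07 0 1;0 0 -0.075 0.9 -0.1 0.0 1;0 0 -0.09 1 -0.11 0 1;0 0 -0.1089 1 -0.115 0 1;0 0 -0.1089 1 -0.115 0 1",
)

```text
time: 1.68
eef_pos: [0.5019, -0.2872, 0.2453]
tcp_rot: [0.74, 0.673, -0.0, 0.0]
contact_force: [-0.5, 0.6, 0.7]
opening: 1.001
finger_force: 0.0
```

```bash
python3 -c "
from h import *
plan([.6257,-.1245,.20],-5)"
```

```text
t 1.68 pos [ 0.5019 -0.2872  0.2453] bed [-0.0932 -0.3121] yaw -5.38 F [-0.5  0.6  0.7] T [-0.01  0.   -0.01] open 1.001 ff 0.0
turn [-0.      0.0001 -0.0011] shift [0.8679 0.5401 0.226 ]
```

Request:
send_rows(
  moves="0 0 -0.0011 0.29 0.18 0 1;0 0 -0.0011 0.58 0.36 0 1;0 0 -0.0011 0.868 0.54 0 1;0 0 -0.0011 0.868 0.54 0.226 1;0 0 -0.0011 0.868 0.54 0.226 1",
)

```text
time: 2.3
eef_pos: [0.6234, -0.1225, 0.1953]
tcp_rot: [0.737, 0.676, -0.002, -0.004]
contact_force: [-0.7, -0.6, 0.1]
opening: 1.005
finger_force: 0.0
```

```bash
python3 -c "
from h import *
plan([.6257,-.1245,.081],-5)
s=ctrl.read_camera('scene');crop(s,230,170,250,190,3,'s2.png')"
```

```text
t 2.30 pos [ 0.6234 -0.1225  0.1953] bed [ 0.0082 -0.1343] yaw -4.91 F [-0.7 -0.6  0.1] T [-0.03  0.06  0.  ] open 1.005 ff 0.0
turn [-0.0014 -0.0003  0.0002] shift [-0.0102  0.0175  0.5716]
```

View pics/s2.png

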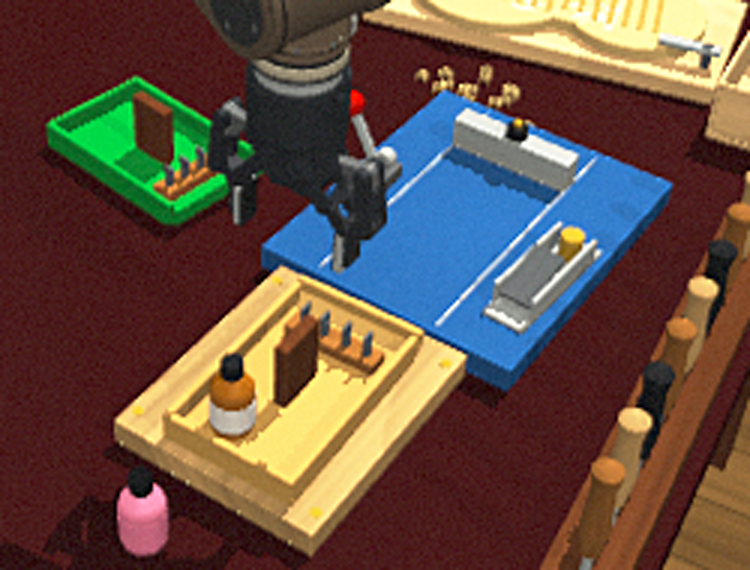

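The scene crop shows the gripper above the maple fin (crop 297,360), with the fingers straddling it along tray x. The bottle is clear of the fingers at (232,400).

Request:
send_rows(
  moves="0 0 0 0 0 0.15 1;0 0 0 0 0 0.3 1;0 0 0 0 0 0.3 1;0 0 0 0 0 0.3 1",
)

```text
time: 2.85
eef_pos: [0.6264, -0.1251, 0.1427]
tcp_rot: [0.737, 0.676, 0.001, 0.002]
contact_force: [-0.5, 0.3, -0.2]
opening: 1.0
finger_force: 0.0
```

```bash
python3 -c "
from h import *
plan([.6257,-.1245,.081],-5)"
```

```text
t 2.85 pos [ 0.6264 -0.1251  0.1427] bed [ 0.0115 -0.1365] yaw -4.98 F [-0.5  0.3 -0.2] T [-0.    0.    0.01] open 1.000 ff 0.0
turn [0.0005 0.0002 0.    ] shift [ 0.003  -0.0048  0.3083]
```

Request:
send_rows(
  moves="0 0 0 0 -0.003 0.15 1;0 0 0 0 -0.003 0.308 1;0 0 0 0 -0.003 0.308 1;0 0 0 0 -0.003 0.308 0;0 0 0 0 -0.003 0.308 -0.4;0 0 0 0 -0.003 0.308 -0.7;0 0 0 0 -0.003 0.308 -1;0 0 0 0 -0.003 0.308 -1;0 0 0 0 -0.003 0.308 -1;0 0 0 0 -0.003 0.308 -1;0 0 0 0 -0.003 0.308 -1",
  newtons=30,
)

```text
time: 4.22
eef_pos: [0.626, -0.1239, 0.0799]
tcp_rot: [0.737, 0.676, 0.001, 0.001]
contact_force: [2.6, -0.6, 5.6]
opening: 0.157
finger_force: 30.3
```

```bash
python3 -c "
from h import *
plan([.6257,-.1245,.081],-5)"
```

```text
t 4.22 pos [ 0.626  -0.1239  0.0799] bed [ 0.011  -0.1353] yaw -4.89 F [ 2.6 -0.6  5.6] T [ 0.  -0.2 -0.1] open 0.157 ff 30.3
turn [0.0005 0.0001 0.0003] shift [-0.0033 -0.0014 -0.0057]
```

```bash
python3 -c "
from h import *
p=bed(0,-.108);plan([p[0],p[1],.0812],-6.73)"
```

```text
t 4.22 pos [ 0.626  -0.1239  0.0799] bed [ 0.011  -0.1353] yaw -4.89 F [ 2.6 -0.6  5.6] T [ 0.  -0.2 -0.1] open 0.157 ff 30.3
turn [0.0005 0.0001 0.0051] shift [ 0.1384 -0.0505 -0.0069]
```

Request:
send_rows(
  moves="0 0 0 0 0 -0.005 -1;0 0 0.001 0.02 -0.008 -0.007 -1;0 0 0.002 0.045 -0.016 -0.007 -1;0 0 0.003 0.07 -0.025 -0.007 -1;0 0 0.004 0.095 -0.035 -0.007 -1;0 0 0.0051 0.12 -0.045 -0.007 -1;0 0 0.0051 0.138 -0.05 -0.007 -1;0 0 0.0051 0.138 -0.05 -0.007 -1",
  newtons=25,
)

```text
time: 5.22
eef_pos: [0.6169, -0.0943, 0.0799]
tcp_rot: [0.747, 0.665, 0.0, -0.001]
contact_force: [-0.4, -0.5, 3.5]
opening: 0.163
finger_force: 30.1
```

```bash
python3 -c "
from h import *
p=bed(0,-.100);plan([p[0],p[1],.0812],-6.73)"
```

```text
t 5.22 pos [ 0.6169 -0.0943  0.0799] bed [-0.0015 -0.1071] yaw -6.70 F [-0.4 -0.5  3.5] T [-0.39 -0.23  0.  ] open 0.163 ff 30.1
turn [-0.0002 -0.0001  0.0001] shift [ 0.0355  0.0075 -0.0067]
```

Request:
send_rows(
  moves="0 0 0 0 0.002 -0.008 -1;0 0 0 0.02 0.005 -0.015 -1;0 0 0 0.035 0.007 -0.015 -1;0 0 0 0.035 0.007 -0.015 -1",
  newtons=25,
)

```text
time: 5.72
eef_pos: [0.6183, -0.0874, 0.0814]
tcp_rot: [0.747, 0.665, -0.001, -0.002]
contact_force: [-1.5, 0.9, -5.1]
opening: 0.161
finger_force: 28.9
```

```bash
python3 -c "
from h import *
p=bed(0,-.050);plan([p[0],p[1],.084],-6.73)"
```

```text
t 5.72 pos [ 0.6183 -0.0874  0.0814] bed [-0.0009 -0.1   ] yaw -6.69 F [-1.5  0.9 -5.1] T [ 0.03 -0.03 -0.01] open 0.161 ff 28.9
turn [-0.0005 -0.0002  0.0001] shift [ 0.2499  0.0048 -0.0125]
```

Request:
send_rows(
  moves="0 0 0 0 0.003 0.006 -1;0 0 0 0.01 0.004 0.006 -1;0 0 0 0.02 0.004 0.006 -1;0 0 0 0.02 0.004 0.006 -1",
  newtons=25,
)

```text
time: 6.22
eef_pos: [0.6207, -0.0843, 0.0818]
tcp_rot: [0.747, 0.665, 0.0, -0.0]
contact_force: [-0.2, 0.6, -5.4]
opening: 0.161
finger_force: 28.8
```

```bash
python3 -c "
from h import *
st()"
```

```text
t 6.22 pos [ 0.6207 -0.0843  0.0818] bed [ 0.0011 -0.0966] yaw -6.70 F [-0.2  0.6 -5.4] T [0.08 0.06 0.03] open 0.161 ff 28.8
```

Request:
send_rows(
  moves="0 0 0 0 0 0.004 -1;0 0 0 0 0 0.007 -1;0 0 0 0 0 0.007 -1;0 0 0 0 0 0.007 -1",
)

```text
time: 6.72
eef_pos: [0.6207, -0.0845, 0.0803]
tcp_rot: [0.747, 0.665, -0.0, -0.0]
contact_force: [-0.9, 0.2, -5.7]
opening: 0.161
finger_force: 28.8
```

```bash
python3 -c "
from h import *
st()"
```

```text
t 6.72 pos [ 0.6207 -0.0845  0.0803] bed [ 0.0011 -0.0969] yaw -6.71 F [-0.9  0.2 -5.7] T [ 0.03 -0.06 -0.06] open 0.161 ff 28.8
```

Request:
send_rows(
  moves="0 0 0 0 0 0.002 -1;0 0 0 0 0 0.003 -1;0 0 0 0 0 0.003 -1;0 0 0 0 0 0.003 -1",
)

```text
time: 7.22
eef_pos: [0.6208, -0.0845, 0.0799]
tcp_rot: [0.747, 0.665, 0.0, 0.0]
contact_force: [-0.3, -0.6, -5.4]
opening: 0.157
finger_force: 29.0
```

```bash
python3 -c "
from h import *
st()"
```

```text
t 7.22 pos [ 0.6208 -0.0845  0.0799] bed [ 0.0012 -0.0968] yaw -6.71 F [-0.3 -0.6 -5.4] T [-0.    0.01 -0.02] open 0.157 ff 29.0
```

Request:
send_rows(
  moves="0 0 0 0 0 0.002 -1;0 0 0 0 0 0.003 -1;0 0 0 0 0 0.003 -1;0 0 0 0 0 0.003 -1",
)

```text
time: 7.72
eef_pos: [0.6209, -0.0845, 0.0799]
tcp_rot: [0.747, 0.665, 0.0, 0.0]
contact_force: [-3.7, 0.9, 2.4]
opening: 0.16
finger_force: 29.9
```

```bash
python3 -c "
from h import *
st()"
```

```text
t 7.72 pos [ 0.6209 -0.0845  0.0799] bed [ 0.0013 -0.0968] yaw -6.70 F [-3.7  0.9  2.4] T [-0.01  0.46  0.01] open 0.160 ff 29.9
```

Request:
send_rows(
  moves="0 0 0 0 0 -0.0015 -1;0 0.0014 0 -0.0024 -0.003 -0.006 -1;0 0.0028 0 -0.0048 -0.005 -0.0104 -1;0 0.0042 0 -0.0072 -0.005 -0.0147 -1;0 0.0056 0 -0.0096 -0.005 -0.019 -1;0 0.0056 0 -0.0096 -0.005 -0.019 -1;0 0.0056 0 -0.0096 -0.005 -0.019 -1",
)

```text
time: 8.6
eef_pos: [0.6195, -0.0865, 0.0829]
tcp_rot: [0.747, 0.664, 0.013, -0.011]
contact_force: [1.3, -0.4, -2.9]
opening: 0.158
finger_force: 29.3
```

```bash
python3 -c "
from h import *
st()"
```

```text
t 8.60 pos [ 0.6195 -0.0865  0.0829] bed [ 0.0002 -0.099 ] yaw -6.70 F [ 1.3 -0.4 -2.9] T [-0.36 -0.28  0.09] open 0.158 ff 29.3
```

Request:
send_rows(
  moves="0 0 0 0.015 0 0.0005 -1;0 0 0 0.03 0 0.001 -1;0 0 0 0.045 0 0.0015 -1;0 0 0 0.06 0 0.002 -1;0 0 0 0.075 0 0.0026 -1;0 0 0 0.09 0 0.003 -1;0 0 0 0.1 0 0.0035 -1;0 0 0 0.1 0 0.0035 -1",
)

```text
time: 9.6
eef_pos: [0.6217, -0.0659, 0.0828]
tcp_rot: [0.747, 0.664, 0.013, -0.012]
contact_force: [0.0, 0.3, -3.3]
opening: 0.159
finger_force: 29.1
```

```bash
python3 -c "
from h import *
st()"
```

```text
t 9.60 pos [ 0.6217 -0.0659  0.0828] bed [-0.0001 -0.0782] yaw -6.71 F [ 0.   0.3 -3.3] T [-0.1   0.05  0.01] open 0.159 ff 29.1
```

Request:
send_rows(
  moves="0 0 0 0.015 0 0.0005 -1;0 0 0 0.03 0 0.001 -1;0 0 0 0.045 0 0.0015 -1;0 0 0 0.06 0 0.002 -1;0 0 0 0.075 0 0.0026 -1;0 0 0 0.09 0 0.003 -1;0 0 0 0.1 0 0.0035 -1;0 0 0 0.1 0 0.0035 -1",
)

```text
time: 10.6
eef_pos: [0.6242, -0.0461, 0.0829]
tcp_rot: [0.747, 0.664, 0.013, -0.012]
contact_force: [0.7, 1.4, -4.7]
opening: 0.157
finger_force: 29.0
```

```bash
python3 -c "
from h import *
st()"
```

```text
t 10.60 pos [ 0.6242 -0.0461  0.0829] bed [ 0.     -0.0583] yaw -6.71 F [ 0.7  1.4 -4.7] T [-0.   -0.03  0.02] open 0.157 ff 29.0
```

Request:
send_rows(
  moves="0 0 0 0.015 0 0.0015 -1;0 0 0 0.03 0 0.002 -1;0 0 0 0.045 0 0.0025 -1;0 0 0 0.06 0 0.003 -1;0 0 0 0.075 0 0.0036 -1;0 0 0 0.09 0 0.004 -1;0 0 0 0.1 0 0.0045 -1;0 0 0 0.1 0 0.0045 -1",
)

```text
time: 11.6
eef_pos: [0.6266, -0.0263, 0.0829]
tcp_rot: [0.747, 0.664, 0.013, -0.012]
contact_force: [0.3, 0.8, -4.0]
opening: 0.161
finger_force: 29.0
```

```bash
python3 -c "
from h import *
st()"
```

```text
t 11.60 pos [ 0.6266 -0.0263  0.0829] bed [ 0.0001 -0.0383] yaw -6.70 F [ 0.3  0.8 -4. ] T [-0.07 -0.    0.03] open 0.161 ff 29.0
```

Request:
send_rows(
  moves="0 0 0 0.015 0 0.0008 -1;0 0 0 0.03 0 0.0015 -1;0 0 0 0.045 0 0.002 -1;0 0 0 0.06 0 0.0025 -1;0 0 0 0.075 0 0.003 -1;0 0 0 0.075 0 0.003 -1",
)

```text
time: 12.35
eef_pos: [0.6284, -0.0112, 0.0829]
tcp_rot: [0.747, 0.664, 0.014, -0.012]
contact_force: [-0.5, 1.7, -3.0]
opening: 0.162
finger_force: 29.1
```

```bash
python3 -c "
from h import *
st()"
```

```text
t 12.35 pos [ 0.6284 -0.0112  0.0829] bed [ 0.0002 -0.0231] yaw -6.70 F [-0.5  1.7 -3. ] T [-0.1  -0.01  0.05] open 0.162 ff 29.1
```

Request:
send_rows(
  moves="0 0 0 0.015 0 0.0005 -1;0 0 0 0.03 0 0.001 -1;0 0 0 0.045 0 0.0015 -1;0 0 0 0.06 0 0.002 -1;0 0 0 0.06 0 0.002 -1",
)

```text
time: 12.98
eef_pos: [0.6301, 0.0006, 0.0831]
tcp_rot: [0.747, 0.664, 0.014, -0.012]
contact_force: [0.2, -1.3, -0.8]
opening: 0.156
finger_force: 29.4
```

```bash
python3 -c "
from h import *
st()"
```

```text
t 12.97 pos [6.301e-01 6.000e-04 8.310e-02] bed [ 0.0004 -0.0113] yaw -6.71 F [ 0.2 -1.3 -0.8] T [-0.1   0.04 -0.02] open 0.156 ff 29.4
```

Request:
send_rows(
  moves="0 0 0 0.015 0 -0.001 -1;0 0 0 0.03 0 -0.001 -1;0 0 0 0.045 0 -0.001 -1;0 0 0 0.06 0 -0.001 -1;0 0 0 0.075 0 -0.001 -1;0 0 0 0.09 0 -0.001 -1;0 0 0 0.105 0 -0.001 -1;0 0 0 0.12 0 -0.001 -1;0 0 0 0.135 0 -0.001 -1;0 0 0 0.15 0 -0.001 -1;0 0 0 0.15 0 -0.001 -1",
)

```text
time: 14.35
eef_pos: [0.6333, 0.0305, 0.0841]
tcp_rot: [0.747, 0.664, 0.013, -0.012]
contact_force: [-0.6, -1.9, 1.4]
opening: 0.164
finger_force: 29.7
```

```bash
python3 -c "
from h import *
st()"
```

```text
t 14.35 pos [0.6333 0.0305 0.0841] bed [0.0001 0.0188] yaw -6.70 F [-0.6 -1.9  1.4] T [-0.51  0.03  0.02] open 0.164 ff 29.7
```

```bash
python3 -c "
from h import *
p=bed(0,.0208);plan([p[0],p[1],.0838],-6.73)"
```

```text
t 14.35 pos [0.6333 0.0305 0.0841] bed [0.0001 0.0188] yaw -6.70 F [-0.6 -1.9  1.4] T [-0.51  0.03  0.02] open 0.164 ff 29.7
turn [ 0.     -0.0057  0.0001] shift [ 0.0101 -0.0005  0.0017]
```

Request:
send_rows(
  moves="0 -0.0014 0 0.003 0 -0.0005 -1;0 -0.0028 0 0.006 0 0 -1;0 -0.0042 0 0.008 0 0.0005 -1;0 -0.0057 0 0.0101 0 0.001 -1;0 -0.0057 0 0.0101 0 0.001 -1;0 -0.0057 0 0.0101 0 0.001 -1",
)

```text
time: 15.1
eef_pos: [0.6332, 0.0325, 0.0835]
tcp_rot: [0.747, 0.664, -0.0, -0.0]
contact_force: [-0.3, -0.2, -3.3]
opening: 0.157
finger_force: 29.3
```

```bash
python3 -c "
from h import *
st()"
```

```text
t 15.10 pos [0.6332 0.0325 0.0835] bed [-0.0003  0.0208] yaw -6.74 F [-0.3 -0.2 -3.3] T [ 0.19 -0.22 -0.03] open 0.157 ff 29.3
```

Request:
send_rows(
  moves="0 0 0 0.02 0 0.001 -1;0 0 0 0.04 0 0.001 -1;0 0 0 0.06 0 0.001 -1;0 0 0 0.08 0 0.001 -1;0 0 0 0.1 0 0.001 -1;0 0 0 0.12 0 0.001 -1;0 0 0 0.14 0 0.001 -1;0 0 0 0.16 0 0.001 -1;0 0 0 0.18 0 0.001 -1;0 0 0 0.2 0 0.001 -1;0 0 0 0.22 0 0.001 -1;0 0 0 0.22 0 0.001 -1",
)

```text
time: 16.6
eef_pos: [0.6386, 0.0765, 0.0835]
tcp_rot: [0.747, 0.665, 0.0, -0.0]
contact_force: [0.2, 1.2, -2.0]
opening: 0.157
finger_force: 29.2
```

```bash
python3 -c "
from h import *
st();t=ctrl.read_camera('top');crop(t,170,130,260,140,3,'t2.png')
s=ctrl.read_camera('scene');crop(s,250,170,230,165,3.4,'s3.png')"
```

```text
t 16.60 pos [0.6386 0.0765 0.0835] bed [-0.      0.0651] yaw -6.71 F [ 0.2  1.2 -2. ] T [ 0.32 -0.09  0.03] open 0.157 ff 29.2
```

View pics/s3.png

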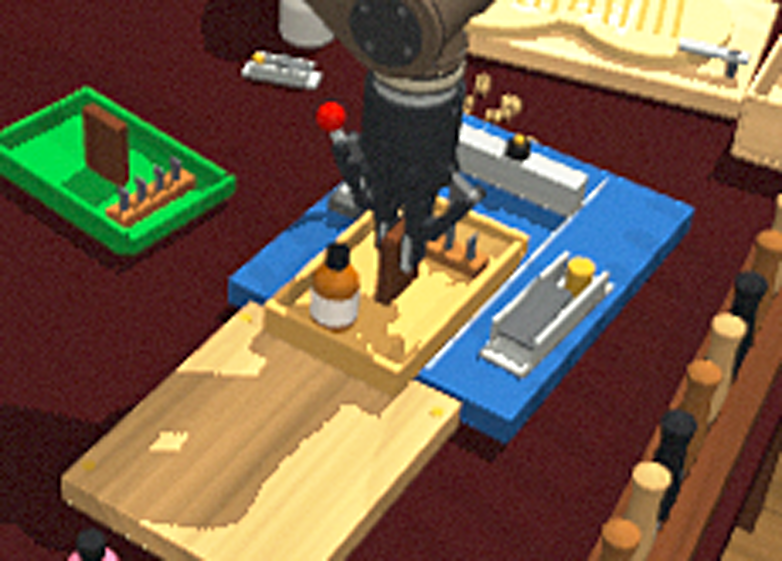

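The tray lies in the lane parallel to the white line. The bottle is upright at crop (335,285) and the stop is ahead at (520,175).

Request:
send_rows(
  moves="0 0 0 0.02 0 0 -1;0 0 0 0.04 0 0 -1;0 0 0 0.06 0 0 -1;0 0 0 0.08 0 0 -1;0 0 0 0.1 0 0 -1;0 0 0 0.12 0 0 -1;0 0 0 0.14 0 0 -1;0 0 0 0.16 0 0 -1;0 0 0 0.18 0 0 -1;0 0 0 0.2 0 0 -1;0 0 0 0.22 0 0 -1;0 0 0 0.22 0 0 -1",
)

```text
time: 18.2
eef_pos: [0.6437, 0.1202, 0.0835]
tcp_rot: [0.747, 0.665, 0.0, -0.0]
contact_force: [-0.6, 1.1, -1.8]
opening: 0.164
finger_force: 29.2
```

```bash
python3 -c "
from h import *
st()"
```

```text
t 18.20 pos [0.6437 0.1202 0.0835] bed [-1.000e-04  1.092e-01] yaw -6.70 F [-0.6  1.1 -1.8] T [ 0.34 -0.03 -0.01] open 0.164 ff 29.2
```

Request:
send_rows(
  moves="0 0 0 0.015 0 0 -1;0 0 0 0.03 0 0 -1;0 0 0 0.045 0 0 -1;0 0 0 0.06 0 0 -1;0 0 0 0.07 0 0 -1;0 0 0 0.07 0 0 -1",
)

```text
time: 18.95
eef_pos: [0.6454, 0.1337, 0.0835]
tcp_rot: [0.747, 0.665, 0.0, 0.0]
contact_force: [0.4, -0.5, -2.3]
opening: 0.16
finger_force: 29.3
```

```bash
python3 -c "
from h import *
st();t=ctrl.read_camera('top');im=cv2.imread('pics/top0.png')[:,:,::-1];s=ctrl.read_camera('scene');i2=cv2.imread('pics/scene0.png')[:,:,::-1]
for x in(.03,-.035):
  for z in(.030,.064):
    for c,I,n in((t,im,'top'),(s,i2,'scene')):
      r=[]
      for y in np.arange(.222,.282,.004):
        u,v=proj(c,[*bed(x,y),z]);r.append(int(cv2.getRectSubPix(np.ascontiguousarray(I[...,0]),(1,1),(float(u),float(v)))[0,0]))
      print(x,z,n,r)
"
```

```text
t 18.95 pos [0.6454 0.1337 0.0835] bed [-0.      0.1227] yaw -6.70 F [ 0.4 -0.5 -2.3] T [ 0.14 -0.11  0.05] open 0.160 ff 29.3
0.03 0.03 top [69, 60, 57, 57, 57, 58, 66, 82, 128, 216, 225, 225, 224, 224, 218]
0.03 0.03 scene [39, 32, 41, 34, 30, 34, 68, 116, 129, 125, 119, 121, 123, 125, 125]
0.03 0.064 top [56, 57, 58, 59, 65, 82, 127, 222, 225, 225, 224, 223, 171, 87, 76]
0.03 0.064 scene [123, 123, 125, 125, 120, 124, 190, 251, 246, 241, 243, 241, 177, 56, 37]
-0.035 0.03 top [70, 59, 59, 60, 54, 55, 64, 82, 126, 216, 224, 222, 222, 223, 217]
-0.035 0.03 scene [45, 31, 28, 31, 30, 23, 54, 121, 133, 122, 118, 119, 125, 123, 122]
-0.035 0.064 top [58, 60, 57, 58, 67, 79, 125, 220, 224, 223, 223, 222, 177, 90, 79]
-0.035 0.064 scene [117, 118, 121, 121, 117, 126, 186, 246, 244, 236, 240, 237, 201, 79, 38]
```

Request:
send_rows(
  moves="0 0 0 0.015 0 0 -1;0 0 0 0.03 0 0 -1;0 0 0 0.045 0 0 -1;0 0 0 0.055 0 0 -1;0 0 0 0.065 0 0 -1;0 0 0 0.07 0 0 -1;0 0 0 0.07 0 0 -1",
)

```text
time: 19.92
eef_pos: [0.647, 0.1474, 0.0835]
tcp_rot: [0.747, 0.665, -0.0, 0.0]
contact_force: [0.1, -1.0, -2.6]
opening: 0.159
finger_force: 29.3
```

```bash
python3 -c "
from h import *
st()"
```

```text
t 19.93 pos [0.647  0.1474 0.0835] bed [0.     0.1365] yaw -6.71 F [ 0.1 -1.  -2.6] T [ 0.13 -0.03  0.04] open 0.159 ff 29.3
```

Request:
send_rows(
  moves="0 0 0 0.003 0 0 -1;0 0 0 0.006 0 0 -1;0 0 0 0.01 0 0 -1;0 0 0 0.01 0 0 -1",
)

```text
time: 20.42
eef_pos: [0.6472, 0.1493, 0.0836]
tcp_rot: [0.747, 0.665, -0.0, 0.0]
contact_force: [0.1, -1.4, -2.3]
opening: 0.161
finger_force: 29.3
```

Request:
send_rows(
  moves="0 0 0 0.002 0 0 -1;0 0 0 0.004 0 0 -1;0 0 0 0.004 0 0 -1",
)

```text
time: 20.8
eef_pos: [0.6473, 0.15, 0.0835]
tcp_rot: [0.747, 0.665, -0.0, 0.0]
contact_force: [0.2, -2.0, -2.8]
opening: 0.161
finger_force: 29.3
```

Request:
send_rows(
  moves="0 0 0 0.002 0 0 -1;0 0 0 0.004 0 0 -1;0 0 0 0.004 0 0 -1",
)

```text
time: 21.18
eef_pos: [0.6474, 0.1508, 0.0835]
tcp_rot: [0.747, 0.665, -0.0, 0.0]
contact_force: [-0.4, -1.6, -0.9]
opening: 0.158
finger_force: 29.3
```

Request:
send_rows(
  moves="0 0 0 0.002 0 0 -1;0 0 0 0.004 0 0 -1;0 0 0 0.004 0 0 -1",
)

```text
time: 21.55
eef_pos: [0.6474, 0.1509, 0.0836]
tcp_rot: [0.747, 0.665, -0.001, 0.001]
contact_force: [-0.8, -4.6, -1.5]
opening: 0.157
finger_force: 29.4
```

Request:
send_rows(
  moves="0 0 0 0.001 0 0 -1;0 0 0 0.002 0 0 -1;0 0 0 0.002 0 0 -1",
)

```text
time: 21.92
eef_pos: [0.6474, 0.1509, 0.0836]
tcp_rot: [0.747, 0.665, -0.001, 0.001]
contact_force: [-1.9, -6.4, -0.5]
opening: 0.162
finger_force: 29.5
```

```bash
python3 -c "
from h import *
st()"
```

```text
t 21.93 pos [0.6474 0.1509 0.0836] bed [0.   0.14] yaw -6.70 F [-1.9 -6.4 -0.5] T [-0.6   0.06  0.06] open 0.162 ff 29.5
```

Request:
send_rows(
  moves="0 0 0 0.001 0 0 -1;0 0 0 0.002 0 0 -1;0 0 0 0.0025 0 0 -1;0 0 0 0.0025 0 0 -1;0 0 0 0.0025 0 0 -1",
)

```text
time: 22.55
eef_pos: [0.6474, 0.151, 0.0837]
tcp_rot: [0.747, 0.665, -0.001, 0.001]
contact_force: [-2.2, -8.0, -0.4]
opening: 0.162
finger_force: 29.6
```

```bash
python3 -c "
from h import *
st()"
```

```text
t 22.55 pos [0.6474 0.151  0.0837] bed [0.     0.1401] yaw -6.69 F [-2.2 -8.  -0.4] T [-0.78  0.14  0.04] open 0.162 ff 29.6
```

Request:
send_rows(
  moves="0 0 0 0.001 0 0 -1;0 0 0 0.002 0 0 -1;0 0 0 0.002 0 0 -1;0 0 0 0.002 0 0 -1;0 0 0 0.002 0 0 -1;0 0 0 0.002 0 0 -1;0 0 0 0.002 0 0 -1;0 0 0 0.002 0 0 -1",
)

```text
time: 23.55
eef_pos: [0.6475, 0.151, 0.0837]
tcp_rot: [0.747, 0.665, -0.002, 0.001]
contact_force: [-2.2, -8.4, -0.2]
opening: 0.163
finger_force: 29.6
```

```bash
python3 -c "
from h import *
st()"
```

```text
t 23.55 pos [0.6475 0.151  0.0837] bed [1.000e-04 1.401e-01] yaw -6.68 F [-2.2 -8.4 -0.2] T [-1.01  0.12  0.03] open 0.163 ff 29.6
```

Request:
send_rows(
  moves="0 0 0 0.001 0 0 -1;0 0 0 0.002 0 0 -1;0 0 0 0.003 0 0 -1;0 0 0 0.003 0 0 -1;0 0 0 0.003 0 0 -1;0 0 0 0.003 0 0 -1;0 0 0 0.003 0 0 -1;0 0 0 0.003 0 0 -1",
)

```text
time: 24.55
eef_pos: [0.6475, 0.151, 0.0838]
tcp_rot: [0.747, 0.665, -0.002, 0.001]
contact_force: [-3.2, -9.9, 0.1]
opening: 0.167
finger_force: 29.7
```

```bash
python3 -c "
from h import *
st()"
```

```text
t 24.55 pos [0.6475 0.151  0.0838] bed [1.000e-04 1.401e-01] yaw -6.67 F [-3.2 -9.9  0.1] T [-1.15  0.3   0.03] open 0.167 ff 29.7
```

Request:
send_rows(
  moves="0 0 0 -0.004 0 0 -1;0 0 0 -0.004 0 0 -1;0 0 0 -0.004 0 0 -0.5;0 0 0 -0.004 0 0 -0.3;0 0 0 -0.004 0 0 0;0 0 0 -0.004 0 0 0;0 0 0 -0.004 0 0 0;0 0 0 -0.004 0 -0.1 0;0 0 0 -0.004 0 -0.25 0;0 0 0 -0.004 0 -0.5 0;0 0 0 -0.004 0 -0.5 0",
)

```text
time: 25.92
eef_pos: [0.6513, 0.1531, 0.1919]
tcp_rot: [0.747, 0.665, 0.005, 0.004]
contact_force: [-0.2, 0.5, 0.7]
opening: 0.502
finger_force: 0.0
```

```bash
python3 -c "
from h import *
st();t=ctrl.read_camera('top');s=ctrl.read_camera('scene')
a=cv2.resize(t['image'][130:270,165:325,::-1],None,fx=2.5,fy=2.5);b=cv2.resize(s['image'][180:320,300:460,::-1],None,fx=2.5,fy=2.5)
cv2.imwrite('pics/both.png',np.hstack([a,b]))"
```

```text
t 25.93 pos [0.6513 0.1531 0.1919] bed [0.0036 0.1427] yaw -6.71 F [-0.2  0.5  0.7] T [ 0.01  0.01 -0.03] open 0.502 ff 0.0
```

View pics/both.png

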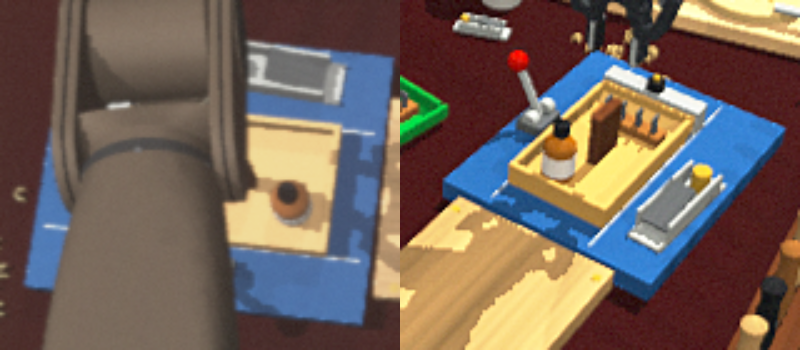

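The tray sits square against the stop, with the bottle upright at (560,150) and the red lever at (517,60). The lever tip triangulates to bed (-128,151) mm and z = 108 mm, which matches the expected (-128.6,150) mm and 109 mm.

```bash
python3 -c "
from h import *
p=bed(-.172,.150);plan([p[0],p[1],.108],-6.73)"
```

```text
t 26.02 pos [0.6483 0.1528 0.1858] bed [0.0007 0.1421] yaw -6.70 F [-0.9 -0.5  0.3] T [-0.03 -0.02  0.02] open 0.499 ff 0.0
turn [ 0.0005 -0.      0.0001] shift [ 0.0401 -0.8645  0.3862]
```

Request:
send_rows(
  moves="0 0 0 0 0 -0.1 -0.5;0 0 0 0.02 -0.2 -0.1 -1;0 0 0 0.04 -0.4 -0.1 -1;0 0 0 0.04 -0.6 -0.1 -1;0 0 0 0.04 -0.8 -0.1 -1;0 0 0 0.04 -0.864 -0.1 -1;0 0 0 0.04 -0.864 -0.1 -1;0 0 0 0.04 -0.864 0.1 -1;0 0 0 0.04 -0.864 0.2 -1;0 0 0 0.04 -0.864 0.3 -1;0 0 0 0.04 -0.864 0.37 -1;0 0 0 0.04 -0.864 0.37 -1",
)

```text
time: 27.52
eef_pos: [0.4769, 0.1805, 0.1084]
tcp_rot: [0.747, 0.664, -0.001, -0.0]
contact_force: [-0.7, -0.2, -0.1]
opening: -0.003
finger_force: 0.0
```

```bash
python3 -c "
from h import *
p=bed(-.089,.150);plan([p[0],p[1],.110],-6.73)
s=ctrl.read_camera('scene');crop(s,270,150,200,160,3.5,'s5.png')"
```

```text
t 27.52 pos [0.4769 0.1805 0.1084] bed [-0.1728  0.1495] yaw -6.74 F [-0.7 -0.2 -0.1] T [-0.    0.01  0.04] open -0.003 ff 0.0
turn [-0.0004  0.0002 -0.    ] shift [ 0.0027  0.4187 -0.0088]
```

View pics/s5.png

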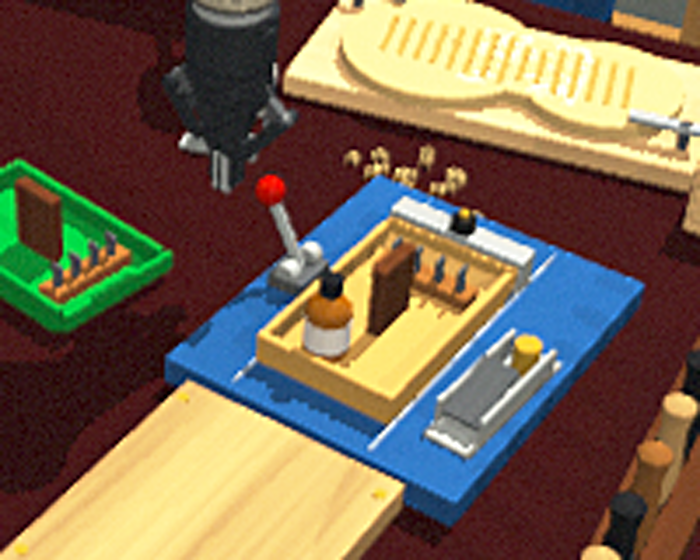

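The crop shows the closed fingers at (220,180), on the far side of the red ball (270,190) from the tray. The gap is clear.

Request:
send_rows(
  moves="0 0 0 0 0.05 0.03 -1;0 0 0 0 0.1 0.03 -1;0 0 0 0 0.15 0.03 -1;0 0 0 0 0.2 0.03 -1;0 0 0 0 0.25 0.03 -1;0 0 0 0 0.3 0.03 -1;0 0 0 0 0.34 0.03 -1;0 0 0 0 0.37 0.03 -1;0 0 0 0 0.37 0.03 -1",
)

```text
time: 28.7
eef_pos: [0.551, 0.172, 0.1034]
tcp_rot: [0.747, 0.664, -0.0, 0.0]
contact_force: [1.5, -0.2, -0.3]
opening: 0.002
finger_force: 0.0
```

```bash
python3 -c "
from h import *
st();s=ctrl.read_camera('scene');hv=cv2.cvtColor(s['image'],cv2.COLOR_RGB2HSV)
r=cv2.inRange(hv,(0,200,90),(4,255,255))
for k in cv2.findContours(r,0,1)[0]:
  if cv2.contourArea(k)>8: print(cv2.minEnclosingCircle(k))
for a in(-.5,0,.3,.4,.5): print(a,proj(s,[*bed(-.095+.07*np.sin(a),.15),.048+.07*np.cos(a)]))"
```

```text
t 28.70 pos [0.551  0.172  0.1034] bed [-0.0983  0.1497] yaw -6.71 F [ 1.5 -0.2 -0.3] T [-0.05  0.05 -0.05] open 0.002 ff 0.0
((363.0, 209.0), 4.472236156463623)
-0.5 [346.32566617 203.93401229]
0 [356.00025734 205.61058841]
0.3 [361.91964768 209.04885831]
0.4 [363.78109921 210.54531385]
0.5 [365.5512072  212.19188839]
```

Request:
send_rows(
  moves="0 0 0 0 0.015 0 -1;0 0 0 0 0.03 0 -1;0 0 0 0 0.04 0 -1;0 0 0 0 0.04 0 -1",
)

```text
time: 29.25
eef_pos: [0.5585, 0.1712, 0.1035]
tcp_rot: [0.747, 0.665, -0.0, 0.0]
contact_force: [-1.9, 0.6, -1.0]
opening: 0.001
finger_force: 0.4
```

```bash
cat > b.py <<'E'
from h import *
st();s=ctrl.read_camera('scene');hv=cv2.cvtColor(s['image'],cv2.COLOR_RGB2HSV)
r=cv2.inRange(hv,(0,200,90),(4,255,255))
for k in cv2.findContours(r,0,1)[0]:
  if cv2.contourArea(k)>8: print(cv2.minEnclosingCircle(k))
E
python3 b.py
```

```text
t 29.25 pos [0.5585 0.1712 0.1035] bed [-0.0907  0.1498] yaw -6.71 F [-1.9  0.6 -1. ] T [0.03 0.12 0.  ] open 0.001 ff 0.4
((364.875, 210.875), 4.419517517089844)
```

Request:
send_rows(
  moves="0 0 0 0 0.005 0 -1;0 0 0 0 0.01 0 -1;0 0 0 0 0.01 0 -1",
)

```text
time: 29.68
eef_pos: [0.5604, 0.171, 0.1035]
tcp_rot: [0.747, 0.665, -0.0, 0.0]
contact_force: [-0.8, -0.0, -0.4]
opening: 0.001
finger_force: 0.5
```

```bash
python3 b.py
```

```text
t 29.68 pos [0.5604 0.171  0.1035] bed [-0.0888  0.1498] yaw -6.71 F [-0.8 -0.  -0.4] T [0.07 0.16 0.  ] open 0.001 ff 0.5
((365.5, 211.5), 4.301262855529785)
```

Nearly at the end of its travel, so I'll go on until it resists.

Request:
send_rows(
  moves="0 0 0 0 0.005 0 -1;0 0 0 0 0.01 0 -1;0 0 0 0 0.01 0 -1",
)

```text
time: 30.1
eef_pos: [0.5622, 0.1708, 0.1035]
tcp_rot: [0.747, 0.665, -0.0, -0.0]
contact_force: [-1.8, 0.4, -0.2]
opening: 0.002
finger_force: 1.0
```

Request:
send_rows(
  moves="0 0 0 0 0.005 0 -1;0 0 0 0 0.008 0 -1;0 0 0 0 0.008 0 -1",
)

```text
time: 30.48
eef_pos: [0.5624, 0.1708, 0.1033]
tcp_rot: [0.747, 0.665, -0.002, -0.001]
contact_force: [-6.8, 0.8, 3.2]
opening: 0.003
finger_force: 3.3
```

```bash
python3 b.py
```

```text
t 30.48 pos [0.5624 0.1708 0.1033] bed [-0.0867  0.1498] yaw -6.70 F [-6.8  0.8  3.2] T [ 0.05  1.   -0.08] open 0.003 ff 3.3
((365.5, 212.0), 4.272101879119873)
```

Force has built up to 7 N, so the lever is at its end stop. I'll back off and rise clear.

Request:
send_rows(
  moves="0 0 0 0 -0.05 0 -1;0 0 0 0 -0.2 0 -1;0 0 0 0 -0.4 0 -1;0 0 0 0 -0.4 -0.3 -1;0 0 0 0 -0.4 -0.6 -1;0 0 0 0 -0.4 -0.7 -1;0 0 0 0 -0.4 -0.7 -1;0 0 0 0 -0.4 -0.7 -1",
)

```text
time: 31.52
eef_pos: [0.4839, 0.1798, 0.2421]
tcp_rot: [0.747, 0.664, -0.001, -0.0]
contact_force: [0.2, -0.6, -0.2]
opening: 0.001
finger_force: 0.0
```

```bash
python3 b.py; python3 -c "
from h import *
t=ctrl.read_camera('top');s=ctrl.read_camera('scene')
a=cv2.resize(t['image'][130:270,165:325,::-1],None,fx=2.5,fy=2.5);b=cv2.resize(s['image'][180:320,300:460,::-1],None,fx=2.5,fy=2.5)
cv2.imwrite('pics/end.png',np.hstack([a,b]))"
```

```text
t 31.52 pos [0.4839 0.1798 0.2421] bed [-0.1657  0.1496] yaw -6.71 F [ 0.2 -0.6 -0.2] T [-0.03 -0.02  0.  ] open 0.001 ff 0.0
((365.5, 212.0), 4.272101879119873)
```

View pics/end.png

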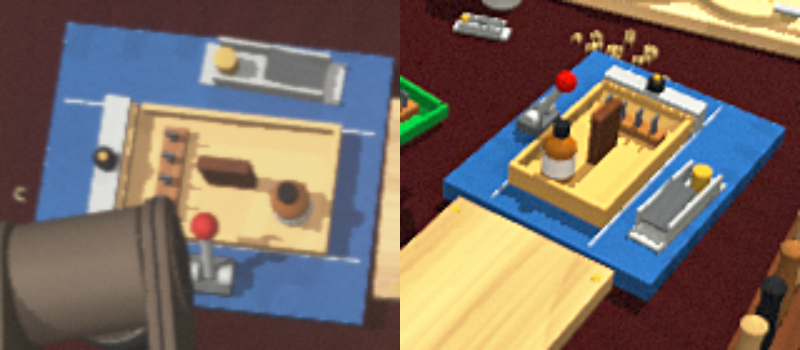

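The lever now leans over the rim with its ball at (565,82), and the bottle is upright. One check is left: the seam between tray and stop.

```bash
python3 -c "
from h import *
t=ctrl.read_camera('top');s=ctrl.read_camera('scene')
for c,n in((t,'top'),(s,'scene')):
  for x in(.05,.0,-.03):
    print(n,x,[tuple(int(q) for q in cv2.getRectSubPix(c['image'],(1,1),tuple(map(float,proj(c,[*bed(x,y),.058]))))[0,0]) for y in np.arange(.232,.262,.003)])
"
```

```text
top 0.05 [(162, 129, 92), (172, 137, 98), (149, 120, 86), (170, 138, 98), (181, 146, 104), (153, 136, 115), (206, 207, 202), (225, 226, 222), (226, 226, 223), (225, 226, 222)]
top 0.0 [(178, 141, 99), (175, 140, 98), (144, 116, 83), (154, 122, 88), (175, 139, 100), (139, 118, 97), (114, 111, 107), (74, 72, 71), (57, 54, 55), (59, 54, 54)]
top -0.03 [(178, 142, 100), (176, 140, 98), (150, 121, 86), (184, 151, 105), (183, 149, 107), (152, 137, 116), (202, 203, 196), (223, 223, 219), (224, 225, 221), (223, 224, 220)]
scene 0.05 [(147, 111, 53), (175, 129, 63), (205, 148, 70), (200, 149, 74), (193, 147, 83), (145, 126, 99), (116, 120, 119), (163, 168, 165), (224, 227, 222), (245, 247, 243)]
scene 0.0 [(154, 116, 55), (152, 114, 52), (164, 122, 57), (187, 137, 67), (189, 143, 82), (153, 130, 98), (125, 124, 117), (128, 131, 130), (124, 129, 124), (70, 72, 70)]
scene -0.03 [(154, 116, 59), (170, 126, 62), (203, 150, 71), (222, 170, 83), (210, 161, 85), (166, 138, 95), (136, 132, 120), (159, 164, 162), (218, 221, 216), (249, 251, 246)]
```

Wood meets steel at bed y of about 0.247 m at each of the three x positions checked, with no gap. The tray is square and the stop hasn't moved.

```bash
python3 -c "
from plant import ctrl
print(ctrl.sign_off())"
```

```text
the job is handed in; nothing more can be done
None
```

The job is handed in: the tray sits square against the unmoved stop after a push of about 8 to 10 N (wrist reading) held for over 2 s, the bottle is upright, the red lever is fully over, and I moved no other tools; early on I briefly lifted the tray about 1–2 mm off the infeed board while setting the height, then put it back down before the step.

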